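# Seat the drill jig cover on its locating pin

## Task

Take the loose jig cover by its handle and bring it square over the jig's spring-borne bed, its lug end at the pin end, then slide it along the bed until the blind hole under it finds the locating pin and it drops on to lie flat on the bed. Then press the cover, and the bed with it, fully down against the springs, and finish while still holding it pressed down by hand; do not let go. Leave the spray can, the wrench and the pipe fitting where they are.

Things in the scene. Friction and masses are not known exactly. Their poses are not given: they have to be found in the camera images.
- cover_grip (a point): middle of the jig cover's handle, an upright black block in the middle of the plate's top: 20 mm thick along x, 56 mm long along y, 46 mm high. This point is halfway up it, 23 mm above the plate's top, 43 mm above the cover's underside. Axes of the cover: x towards its lug, z up. The cover, about 0.4 kg, is the only loose plate and lies flat on the bench.
- cover_hole (a point): centre of the mouth of the blind hole (13 mm wide, 15 mm deep) in the cover's underside, unseen from above: 35 mm from the cover's middle towards the lug, on its centre line; same axes. The cover is an aluminium plate 110 x 70 x 20 mm (x, y, z) with a lug 13 mm long, 26 mm wide at the middle of its +x end and four dark drill bushes near its corners.
- bed_top (a point): centre of the top of the jig's bed, an aluminium plate 150 x 86 mm (x, y) on springs over the jig's base; 50 mm above the bench when up, sinks with the bed. Axes: x along the bed towards the pin end, z up. A fixed steel pin comes up through a dark slot on its centre line (y = 0), anywhere from 25 to 45 mm along +x from here: its exact place is not reported.
- jig: dark steel base plate of the jig, 190 x 120 x 20 mm, fixed to the bench; origin under its centre, 50 mm below the raised bed's top, same axes. Its locating pin is 10 mm thick, the last 3 mm tapering to a 4 mm tip; the tip stands 57 mm above the bench: 7 mm above the raised bed, 13 mm above it when fully pressed down.
- bed (a joint): how far the bed is pressed down, m: 0 up, 0.006 fully down on its stop. It starts up; the springs hold the cover's weight up, and it takes about 6 to 10 N more on the cover to bring it fully down and keep it there.
- can_mid (a point): middle of a white spray can, 60 mm across, 170 mm high, standing on the bench: a bystander
- wrench: steel wrench 220 mm long lying on the bench: a bystander
- fitting_mid (a point): middle of a flanged steel pipe fitting, 60 mm across the flange, 50 mm high, standing on the bench: a bystander
There are look-alikes about, which are no part of the job. What is shaped like the part that bears cover_grip but green or red is not meant.

How it is judged:
On the way:
1. the cover has dropped over the pin and lies flat on the bed (x of cover_hole in the frame of bed_top between 0.022 and 0.048 m and y of cover_hole in the frame of bed_top between -0.005 and 0.005 m and z of cover_hole in the frame of bed_top below 0.002 m and angle between cover_hole's own z axis and vertical below 0.05 rad), for 0.1 s.
At the end, for the whole second after the job is handed in: Cover on the pin and flat on the bed (hole 22-48 mm along it, within 5 mm of its centre line, within 2 mm of its top; tilt under 0.04 rad), square within 0.15 rad; bed down by over 4.8 of its 6 mm; fingers bearing on the cover with over 1 N, throughout the last second (x of cover_hole in the frame of bed_top between 0.022 and 0.048 m and y of cover_hole in the frame of bed_top between -0.005 and 0.005 m and z of cover_hole in the frame of bed_top between -0.002 and 0.002 m and angle between cover_hole's own z axis and vertical below 0.04 rad and angle between the x axis of cover_hole and the x axis of bed_top, either way round below 0.15 rad and value of joint bed above 0.0048 m and contact force between the fingers and cover above 1 N); the arm keeps its last pose, push and grip.
It fails at once if the spray can is moved by more than 30 mm (distance of can_mid from where it was at the start of the episode above 0.03 m).
It fails at once if the wrench is moved by more than 30 mm (distance of wrench from where it was at the start of the episode above 0.03 m).
It fails at once if the pipe fitting is moved by more than 30 mm (distance of fitting_mid from where it was at the start of the episode above 0.03 m).
It also fails if it takes over 45 s, if anything falls off the work surface, if the arm or the gripper's body presses on something with over 40 N, if the wrist force passes 120 N, or if a joint passes its speed limit or range.

## Robot

A 6-joint arm with a two-finger parallel gripper is mounted at the origin on the work surface. World frame = base frame: x ahead of the robot, y to its left, z up, the work surface at z = 0. Lengths are in m, angles in rad, forces in N, time in s.
With the tool pointing down it reaches from about 0.375 to 0.9 m from the base axis. Payload 3.1 kg.
Tool frame: the origin (TCP) lies at the very end of the fingers, on their centre line; the grasp point (between the pads) lies 19 mm behind it (manip.pinch_z is the distance from the TCP to the grasp point, in m); z points along the fingers, y is the line along which they close (so a half turn about z gives the same grasp; the last joint's range is limited). The gripper opens to 85 mm and grips with 20 to 120 N. Pads are 22 mm wide; open, the fingers measure 114 mm over their backs; the gripper's body (76 mm by 85 mm) begins 54 mm behind the grasp point. The pads swing forward as they close: fully open they stand 13 mm farther back than shut.
Start: joints at [-1.393, 0.527, 1.433, -0, 1.181, -0.178], TCP at [0.218, -0.586, 0.231] pointing down, gripper open.
Joint ranges: [-3.08, 3.08], [-0.75, 2.2], [0.22, 2.44], [-1.43, 4.57], [0, 2.65], [-2.85, 2.85]. Speed limits (rad/s): [2.79, 2.79, 3.14, 3.14, 3.14, 3.14].

## Interface

Orientations are given as a unit quaternion [x, y, z, w].
In Python, from station import manip gives the robot as it stands.
- The arm moves only by the tool servo_tool, never from a script. Its argument "commands" is one flat list of numbers, 7 for each row, row after row: the shift along the tool's x, y, z each as a share of 500 mm, from -1 to 1, then the turn, a rotation vector about the tool's x, y, z each as a share of 360 degrees, from -1 to 1, then the opening, from -1 (shut) to 1 (fully open). In form: [dx, dy, dz, rx, ry, rz, claw, dx, dy, dz, rx, ry, rz, claw, ...]. A call has 1 to 12 rows; each row shifts and turns the commanded pose from where the row before left it, along the tool's axes as they then stand; what a row does not reach is not made up. A row lasts 1/12 s, in which the tool goes at most 41.7 mm and 7.16 degrees, less where a joint would pass 70% of its speed; a pose out of reach is approached as far as the arm can. A call with a number of a shift or a turn outside -1 to 1 is refused whole. A call with a gripper value outside its range is refused whole. The fingers move at their own pace and stop on an object; "force" is the grip in N (left out, the last holds). Time passes only in rows, so rows that do not move let the fingers close. It gives the time, the measured TCP pose, the force, the opening and the grip force at its end, in the units of the state.
- manip.sense(): the state, without advancing time (a new reading comes with each control period).
- manip.snapshot(name): name is "scene" or "side" or "wrist"; returns a dict with "img" (480x640x3 uint8, red, green, blue), "mtx" (3x3 intrinsics, pixels), "world_to_cam" (4x4, takes a point from world to camera coordinates). Camera axes: x right, y up, looking along -z (the intrinsics and any distortion apply to the point x, -y, -z); pixel columns grow to the right and rows downward; lengths in m; the calibration is good to about 2 mm. A picture is of the moment at which its call begins. There is no depth.
- manip.sign_off(): hands the job in; it is judged then, once.
Trained networks look in a picture, given as the dict that the camera call returned (one of the last four; its "shot" number tells which), for a name from the list of things; names that differ only in an ending like _2 or _b are one class to them, and where a whole thing is asked for, a point or a joint stands for the part that bears it (a point fixed in the world has none). Each returns a list of dicts, best first, with "conf" (0 to 1); they miss things now and then, are a little off and sometimes report something else, mostly with a low value. They report only what shows in the picture. A call takes as long as a camera call. They do not tell look-alikes from the thing itself.
- manip.look_for(picture, query): "box" ([left, top, width, height] in pixels, round what is visible of it).
- manip.silhouettes(picture, query): "pixels" (480x640 bool, what is visible of it) and "box" ([left, top, width, height] in pixels, round what is visible of it).
The state is a dict: "t": time; "q": joint angles; "qd": joint speeds; "tau": joint torques, N m; "tcp_pos": TCP position; "tool_rot": TCP orientation; "force": force on the tool from outside, world axes, zero at the start; "ft_torque": the same for the moment, N m; "finger_gap": opening from 0.0 (shut) to 1.0 (fully open); "gripper_force": force on a finger pad.
Only numpy, scipy, OpenCV 4.12 (cv2) and the standard library are available. Lean on these libraries where they do the work, as an engineer would, in place of code of your own. Each camera call takes 0.05 s, during which the arm holds its last target. There are 200 camera calls.

## Working session

There is one attempt and no reset: what is moved stays moved. The work goes in short steps, Python scripts to look and compute and a tool call to move; the robot and the scene stay as the last step left them, time stands still between calls to the robot, and variables do not carry over. Pictures are saved under pics/ and viewed, at most 10 in all, crops included, and the job is handed in when it is done.

Besides the shell and the picture viewer there is one more tool, called after "Call:" as name(argument=value, ...) on one line, values as JSON. servo_tool: Moves the arm, as the interface text tells. Its arguments: {"type":"object","properties":{"commands":{"type":"array"},"force":{"type":"number"}},"required":["commands"]}

```bash
mkdir -p pics
cat > h.py <<'E'
import numpy as np, cv2
from station import manip
def proj(s,P):
    P=np.atleast_2d(P); M=s["world_to_cam"]; c=P@M[:3,:3].T+M[:3,3]
    p=np.c_[c[:,0],-c[:,1],-c[:,2]]@np.array(s["mtx"]).T
    return p[:,:2]/p[:,2:]
def onplane(s,uv,z):
    M=np.array(s["world_to_cam"]); R=M[:3,:3]; o=-R.T@M[:3,3]
    uv=np.atleast_2d(np.array(uv,float)); d=np.c_[uv,np.ones(len(uv))]@np.linalg.inv(s["mtx"]).T
    d=np.c_[d[:,0],-d[:,1],-d[:,2]]@R
    return o+d*((z-o[2])/d[:,2:])
def save(s,n,crop=None,k=1):
    im=s["img"][:,:,::-1]
    if crop: l,t,w,h=crop; im=im[t:t+h,l:l+w]
    cv2.imwrite("pics/"+n+".png",cv2.resize(im,None,fx=k,fy=k,interpolation=cv2.INTER_CUBIC))
E
python3 - <<'E'
from h import *
ims=[]
for n in("scene","side"):
    s=manip.snapshot(n); ims.append(s["img"])
    M=s["world_to_cam"];print(n,"cam at",(-M[:3,:3].T@M[:3,3]).round(3))
    for q in("cover_grip","bed_top","jig","can_mid","wrench","fitting_mid"):
        print(q,[(np.round(d["conf"],2),np.round(d["box"]).tolist()) for d in manip.look_for(s,q)[:4]])
    save(s,n+"0")
E
```

```text
scene cam at [ 1.045 -0.564  1.149]
cover_grip [(np.float64(0.96), [190.0, 223.0, 50.0, 40.0]), (np.float64(0.81), [154.0, 305.0, 60.0, 42.0]), (np.float64(0.6), [222.0, 272.0, 59.0, 38.0])]
bed_top [(np.float64(0.89), [312.0, 165.0, 62.0, 48.0])]
jig [(np.float64(0.94), [303.0, 167.0, 86.0, 64.0])]
can_mid [(np.float64(0.61), [381.0, 83.0, 24.0, 61.0]), (np.float64(0.37), [108.0, 361.0, 94.0, 47.0])]
wrench [(np.float64(0.98), [111.0, 363.0, 84.0, 40.0])]
fitting_mid [(np.float64(0.65), [351.0, 276.0, 21.0, 25.0]), (np.float64(0.28), [225.0, 269.0, 54.0, 42.0])]
side cam at [-0.113  0.647  0.963]
cover_grip [(np.float64(0.92), [346.0, 213.0, 48.0, 35.0]), (np.float64(0.86), [388.0, 256.0, 26.0, 42.0]), (np.float64(0.57), [402.0, 197.0, 37.0, 29.0])]
bed_top [(np.float64(0.78), [216.0, 273.0, 77.0, 62.0]), (np.float64(0.53), [347.0, 212.0, 49.0, 37.0])]
jig [(np.float64(0.81), [212.0, 273.0, 96.0, 84.0])]
can_mid [(np.float64(0.77), [127.0, 338.0, 50.0, 78.0])]
wrench [(np.float64(0.46), [409.0, 177.0, 30.0, 15.0])]
fitting_mid [(np.float64(0.65), [253.0, 214.0, 26.0, 24.0])]
```

View pics/scene0.png

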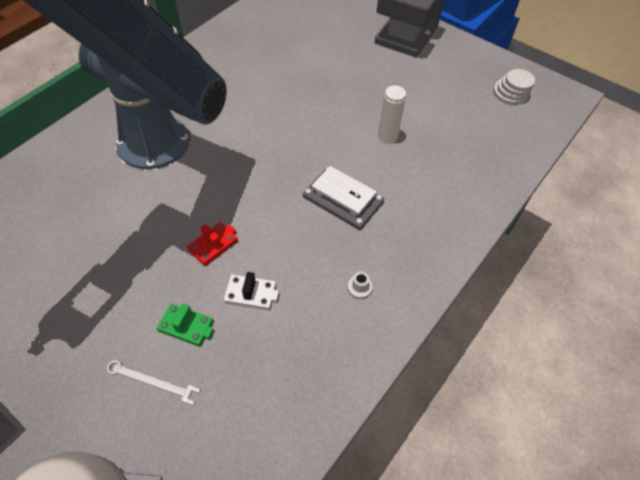

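View pics/side0.png

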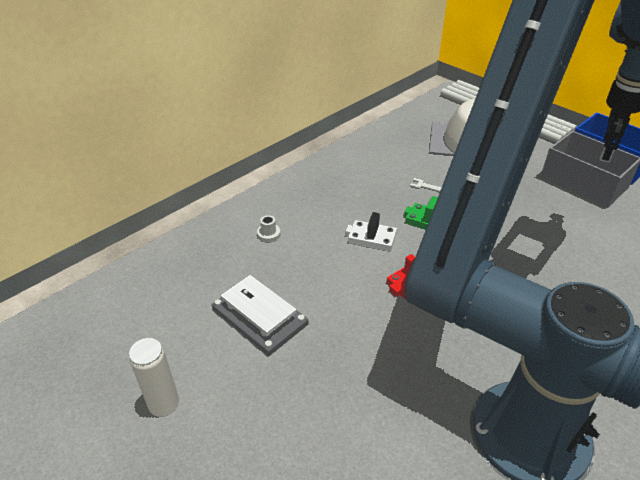

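The scene shows three look-alikes: red at (212,243), green at (185,323), and an aluminium plate with a black handle at (250,290), which is at (371,231) in side. Only the aluminium one is neither red nor green, so it should be the cover. Its lug points right in scene. The slot in the jig's bed is at (355,194) in scene and (247,293) in side.

```bash
cat > fit.py <<'E'
from h import *
from scipy.optimize import minimize
def box(cx,cy,z0,lx,ly,lz):
    return np.array([[cx+a*lx/2,cy+b*ly/2,z0+c*lz] for a in(-1,1) for b in(-1,1) for c in(0,1)])
COVER=[box(0,0,0,.11,.07,.02),box(.0615,0,0,.013,.026,.02),box(0,0,.02,.02,.056,.046)]
JIG=[box(0,0,0,.19,.12,.02),box(0,0,.035,.15,.086,.015)]
def T(p,P):
    c,s=np.cos(p[2]),np.sin(p[2]); return np.c_[P[:,0]*c-P[:,1]*s+p[0],P[:,0]*s+P[:,1]*c+p[1],P[:,2]+p[3]]
K=4
def render(s,p,boxes):
    m=np.zeros((480*K,640*K),np.uint8)
    for b in boxes:
        h=cv2.convexHull((proj(s,T(p,b))*K).astype(np.float32)); cv2.fillConvexPoly(m,np.round(h).astype(np.int32),1)
    return m
def fit(views,p0,boxes):
    ms=[cv2.resize(m.astype(np.uint8),None,fx=K,fy=K,interpolation=cv2.INTER_NEAREST) for _,m in views]
    def cost(p):
        c=0
        for (s,_),m in zip(views,ms):
            r=render(s,p,boxes); c-= (r&m).sum()/max(1,(r|m).sum())
        return c/len(ms)
    S=np.array([p0]+[np.array(p0)+d for d in np.diag([.015,.015,.2,.012])])
    r=minimize(cost,p0,method="Nelder-Mead",options=dict(initial_simplex=S,xatol=1e-4,fatol=1e-4,maxiter=250))
    return r.x,-r.fun
def pick(s,q,near):
    L=manip.silhouettes(s,q)
    L=[d for d in L if abs(d["box"][0]+d["box"][2]/2-near[0])<25 and abs(d["box"][1]+d["box"][3]/2-near[1])<25]
    return L[0]["pixels"]
E
python3 - <<'E'
from fit import *
a=manip.snapshot("scene"); b=manip.snapshot("side")
save(a,"crop0",(210,255,90,68),8)
o=onplane(a,[251,290],.02)[0]; l=onplane(a,[276,294],.02)[0]; print("cover init",o,l)
j=onplane(a,[344,190],.05)[0]; sl=onplane(a,[355,194],.05)[0]; print("jig",j,sl,"side",onplane(b,[247,293],.05))
yc=np.arctan2(*(l-o)[1::-1]); yj=np.arctan2(*(sl-j)[1::-1])
for nm,q,na,nb,p0,B in(("cover","cover_grip",(251,290),(371,231),[o[0],o[1],yc,0],COVER),("jig","jig",(346,199),(260,315),[j[0],j[1],yj,0],JIG)):
    V=[(a,pick(a,q,na)),(b,pick(b,q,nb))]
    print(nm,p0,fit(V,p0,B),fit(V[:1],p0,B),fit(V[1:],p0,B))
for q,ua,ub in(("fit",(361,288),(268,236)),("can",(391,138),(160,411))): print(q,onplane(a,ua,0),onplane(b,ub,0))
E
```

```text
cover init [ 0.56598161 -0.1880525   0.02      ] [ 0.61963455 -0.15840721  0.02      ]
jig [0.56882455 0.17717156 0.05      ] [0.59936277 0.18470474 0.05      ] side [[0.59904848 0.18435323 0.05      ]]
cover [np.float64(0.5659816124511212), np.float64(-0.1880525004274745), np.float64(0.5047896612678078), 0] (array([ 0.56328499, -0.1919219 ,  0.49022682, -0.00343827]), np.float64(0.951285171158614)) (array([ 0.56753845, -0.19395467,  0.50264254,  0.00503925]), np.float64(0.9563216566826676)) (array([ 0.55644196, -0.18442634,  0.48858838,  0.00558637]), np.float64(0.9458488939959782))
jig [np.float64(0.5688245465370463), np.float64(0.17717155696778852), np.float64(0.2418520271119337), 0] (array([ 0.564692  ,  0.1822123 ,  0.03425815, -0.00288595]), np.float64(0.9568291204200486)) (array([0.56989389, 0.17544222, 0.03226241, 0.00866828]), np.float64(0.9282794656778054)) (array([ 5.62956004e-01,  1.83916332e-01,  4.14090593e-02, -1.96170482e-05]), np.float64(0.9646407858918216))
fit [[ 0.76312346 -0.0076171   0.        ]] [[ 0.7558914  -0.00470489  0.        ]]
can [[0.53749307 0.45652014 0.        ]] [[5.15428690e-01 4.70999075e-01 1.11022302e-16]]
```

View pics/crop0.png

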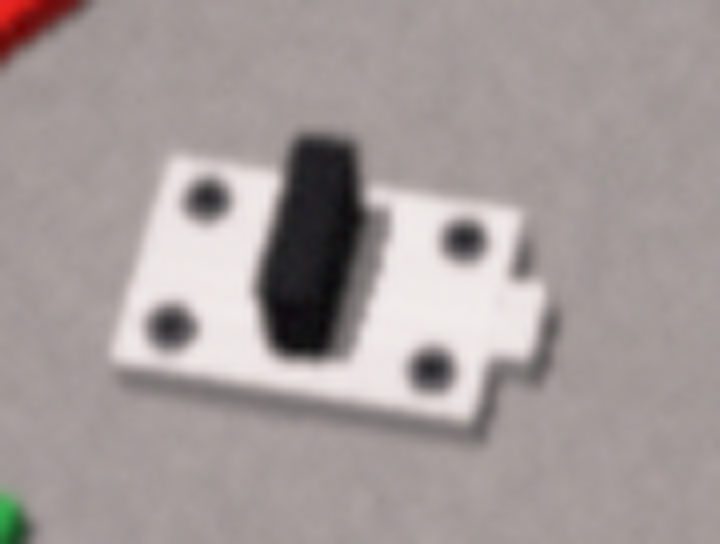

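The crop confirms the aluminium plate with the black handle, and its lug points right. The cover is at about (0.563,-0.192) with yaw 0.49. The jig is at about (0.565,0.182) with yaw 0.035, and its slot is 35 mm along +x. Next I work out the move to a point above the cover.

```bash
cat > plan.py <<'E'
import sys; from h import *
from scipy.spatial.transform import Rotation as R
def plan(pos,yaw):
    """tool y at world angle yaw (mod pi), pointing down; prints shift/500mm and turn/360 in tool axes"""
    s=manip.sense(); r=R.from_quat(s["tool_rot"]); A=r.as_matrix()
    print("t",round(s["t"],2),"tcp",np.round(s["tcp_pos"],4),"yaw_y",round(np.arctan2(A[1,1],A[0,1]),4),"z",A[:,2].round(4),"F",np.round(s["force"],1),"gap",round(s["finger_gap"],3),"q",np.round(s["q"],2))
    for k in(0,1):
        y=yaw+k*np.pi; Y=np.array([np.cos(y),np.sin(y),0]); Z=np.array([0,0,-1.])
        D=R.from_matrix(A.T@np.c_[np.cross(Y,Z),Y,Z]); print(" turn share",(D.as_rotvec()/2/np.pi).round(4))
    d=A.T@(np.array(pos)-s["tcp_pos"]); print(" shift share",(d/.5).round(4))
if __name__=="__main__": a=list(map(float,sys.argv[1:])); plan(a[:3],a[3])
E
python3 plan.py .563 -.192 .2 .49
```

```text
t 1.0 tcp [ 0.2177 -0.5858  0.2313] yaw_y -1.215 z [-0. -0. -1.] F [ 0.2 -0.1  0.1] gap 1.002 q [-1.39  0.53  1.43 -0.    1.18 -0.18]
 turn share [-0.      0.     -0.2714]
 turn share [0.     0.     0.2286]
 shift share [ 0.9217 -0.4978  0.0626]
```

Call:
servo_tool(commands=[0.074,-0.04,0.005,0,0,0,1,0.074,-0.04,0.005,0,0,0,1,0.074,-0.04,0.005,0,0,0,1,0.074,-0.04,0.005,0,0,0,1,0.074,-0.04,0.005,0,0,0,1,0.074,-0.04,0.005,0,0,0,1,0.074,-0.04,0.005,0,0,0,1,0.074,-0.04,0.005,0,0,0,1,0.074,-0.04,0.005,0,0,0,1,0.074,-0.04,0.005,0,0,0,1,0.074,-0.04,0.005,0,0,0,1,0.074,-0.04,0.005,0,0,0,1], force=80)

```text
t: 2.0
tcp_pos: [0.5479, -0.2087, 0.2017]
tool_rot: [0.984, 0.177, 0.0, 0.0]
force: [0.2, -0.3, 1.6]
finger_gap: 0.999
gripper_force: 0.0
```

Call:
servo_tool(commands=[0.034,-0.018,0,0,0,-0.019,1,0,0,0,0,0,-0.019,1,0,0,0,0,0,-0.019,1,0,0,0,0,0,-0.019,1,0,0,0,0,0,-0.019,1,0,0,0,0,0,-0.019,1,0,0,0,0,0,-0.019,1,0,0,0,0,0,-0.019,1,0,0,0,0,0,-0.019,1,0,0,0,0,0,-0.019,1,0,0,0,0,0,-0.019,1,0,0,0,0,0,-0.019,1])

```text
t: 3.0
tcp_pos: [0.5595, -0.1961, 0.2017]
tool_rot: [0.624, 0.782, 0.0, 0.0]
force: [-0.0, -0.3, -0.5]
finger_gap: 1.002
gripper_force: 0.0
```

Call:
servo_tool(commands=[0,0,0,0,0,-0.019,1,0,0,0,0,0,-0.019,1,0,0,0,0,0,-0.005,1,0,0,0,0,0,0,1])

```text
t: 3.33
tcp_pos: [0.5595, -0.1961, 0.2017]
tool_rot: [0.515, 0.857, -0.0, 0.0]
force: [-0.4, 0.5, 0.1]
finger_gap: 0.997
gripper_force: 0.0
```

```bash
cat > wl.py <<'E'
from fit import *
w=manip.snapshot("wrist"); save(w,"wrist1")
M=w["world_to_cam"];print("cam at",(-M[:3,:3].T@M[:3,3]).round(3))
uv=proj(w,[[.563,-.192,.066]])[0]; print(uv)
L=manip.silhouettes(w,"cover_grip"); print([(d["conf"],d["box"]) for d in L])
V=[(w,L[0]["pixels"])]
for n,near in(("scene",(251,290)),("side",(371,231))):
    s=manip.snapshot(n)
    try: V.append((s,pick(s,"cover_grip",near)))
    except IndexError: print("none",n)
p0=[.563,-.192,.49,0]
print(fit(V,p0,COVER),fit(V[:1],p0,COVER))
print("black handle top test")
hsv=w["img"].max(2)
for t in(T([.563,-.192,.49,0],box(0,0,.066,.02,.056,0)),): print(proj(w,t).round().tolist())
E
python3 wl.py; python3 plan.py .563 -.192 .1 .49
```

```text
cam at [ 0.52  -0.122  0.345]
[322.96355274 221.31081871]
[(0.95, [264.8, 171.0, 124.6, 78.5]), (0.9, [115.2, 0.0, 132.1, 155.7]), (0.73, [158.0, 261.2, 110.8, 73.8]), (0.56, [552.0, 108.3, 86.5, 60.2])]
(array([ 0.56358207, -0.19241883,  0.50959319, -0.00340853]), np.float64(0.911021592048841)) (array([ 0.56318164, -0.19226768,  0.50155015, -0.00112535]), np.float64(0.9782035283832353))
black handle top test
[[312.0, 251.0], [312.0, 251.0], [311.0, 190.0], [311.0, 190.0], [334.0, 251.0], [334.0, 251.0], [335.0, 190.0], [335.0, 190.0]]
t 3.63 tcp [ 0.5595 -0.1961  0.2017] yaw_y 0.4873 z [ 0. -0. -1.] F [ 0.1  0.5 -0.4] gap 0.995 q [-0.53  0.52  1.55  0.    1.08 -1.01]
 turn share [ 0.      0.     -0.0004]
 turn share [ 0.     -0.      0.4996]
 shift share [0.0039 0.0101 0.2033]
```

View pics/wrist1.png

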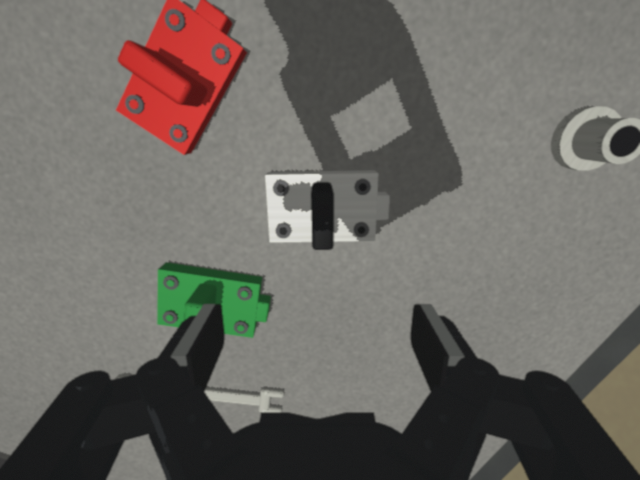

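Wrist view: the cover's handle is at (322,216), the green plate at (210,300) and the red one at (180,75), all clear of the fingers. The wrist fit gives z ≈ -1 mm, which is consistent with lying on the bench. I descend and grip.

Call:
servo_tool(commands=[0.004,0.011,0.06,0,0,-0.002,1,0,0,0.06,0,0,0,1,0,0,0.06,0,0,0,1,0,0,0.06,0,0,0,1,0,0,0.06,0,0,0,1,0,0,0.03,0,0,0,1,0,0,0.015,0,0,0,1,0,0,0,0,0,0,-1,0,0,0,0,0,0,-1,0,0,0,0,0,0,-1,0,0,0,0,0,0,-1,0,0,0,0,0,0,-1], force=80)

```text
t: 4.63
tcp_pos: [0.5642, -0.1921, 0.0306]
tool_rot: [0.51, 0.86, 0.0, 0.001]
force: [-0.1, 0.1, -0.7]
finger_gap: 0.298
gripper_force: 0.0
```

Call:
servo_tool(commands=[0,0,0,0,0,0,-1,0,0,0,0,0,0,-1,0,0,0,0,0,0,-1,0,0,0,0,0,0,-1])

```text
t: 4.97
tcp_pos: [0.5639, -0.1922, 0.0306]
tool_rot: [0.51, 0.86, -0.0, 0.001]
force: [-0.5, -0.0, 6.0]
finger_gap: 0.223
gripper_force: 79.6
```

Call:
servo_tool(commands=[0,0,-0.03,0,0,0,-1,0,0,-0.06,0,0,0,-1,0,0,-0.08,0,0,0,-1,0,0,-0.08,0,0,0,-1,0,0,-0.08,0,0,0,-1,0,0,0,0,0,0.018,-1,0,0,0,0,0,0.019,-1,0,0,0,0,0,0.019,-1,0,0,0,0,0,0.0185,-1,0,0,0,0,0,0,-1])

```text
t: 5.8
tcp_pos: [0.5625, -0.1911, 0.1936]
tool_rot: [0.696, 0.718, -0.0, -0.001]
force: [-0.2, 0.4, -5.4]
finger_gap: 0.221
gripper_force: 78.9
```

```bash
python3 plan.py .575 .06 .2 .035
```

```text
t 5.8 tcp [ 0.5625 -0.1911  0.1936] yaw_y 0.0303 z [-0.0016  0.001  -1.    ] F [-0.2  0.4 -5.4] gap 0.221 q [-0.52  0.53  1.55  0.    1.06 -0.55]
 turn share [-0.0002 -0.0002 -0.0007]
 turn share [-3.000e-04  4.000e-04  4.993e-01]
 shift share [ 0.5012  0.0403 -0.0123]
```

Call:
servo_tool(commands=[0.05,0.004,0,0,0,-0.0007,-1,0.08,0.006,0,0,0,0,-1,0.08,0.006,0,0,0,0,-1,0.08,0.006,0,0,0,0,-1,0.08,0.006,0,0,0,0,-1,0.08,0.006,0,0,0,0,-1,0.05,0.006,0,0,0,0,-1,0,0,0,0,0,0,-1])

```text
t: 6.47
tcp_pos: [0.5731, 0.0646, 0.1936]
tool_rot: [0.691, 0.723, 0.001, -0.002]
force: [0.1, -1.8, -3.7]
finger_gap: 0.223
gripper_force: 78.9
```

```bash
python3 - <<'E'
from fit import *
w=manip.snapshot("wrist"); save(w,"wrist2")
V=[]
for q in("jig","bed_top"):
    L=manip.silhouettes(w,q); print(q,[(d["conf"],np.round(d["box"])) for d in L])
    if q=="jig": V=[(w,L[0]["pixels"])]
print(fit(V,[.565,.182,.035,0],JIG))
print(proj(w,T([.565,.182,.035,0],np.array([[.025,0,.05],[.045,0,.05],[.075,.043,.05],[-.075,.043,.05]]))).round(1).tolist())
E
python3 plan.py .565 .182 .2 .035
```

```text
jig [(0.73, array([198.,   0., 228., 156.])), (0.2, array([208.,  14., 205., 124.]))]
bed_top [(0.82, array([211.,  12., 202., 125.]))]
(array([ 0.56364513,  0.18115587,  0.0440122 , -0.00221788]), np.float64(0.9907447929946608))
[[345.1, 77.8], [370.6, 78.1], [414.5, 14.8], [212.8, 12.7]]
t 6.62 tcp [0.5738 0.059  0.1937] yaw_y 0.0397 z [-1.e-03 -5.e-04 -1.e+00] F [-0.2 -0.9 -4.9] gap 0.223 q [-0.09  0.51  1.59 -0.    1.04 -0.13]
 turn share [-0.0002  0.0001  0.0007]
 turn share [-1.000e-04 -3.000e-04 -4.993e-01]
 shift share [ 0.2465 -0.0079 -0.0127]
```

View pics/wrist2.png

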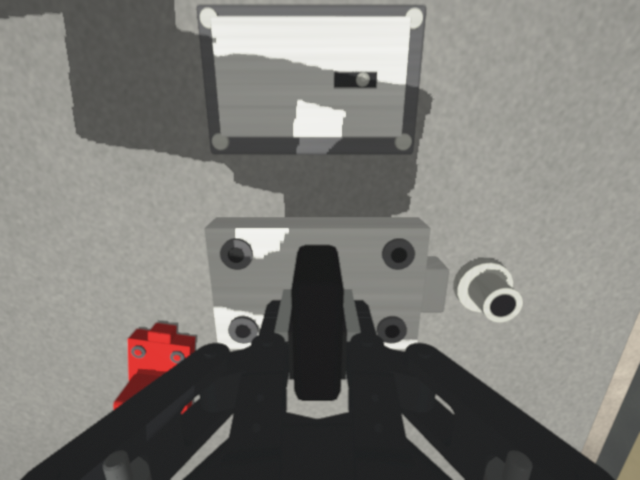

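Run:
```python
from fit import *
w=manip.snapshot("wrist")
J=np.array([.5636,.1812,.044]); 
for z in(.054,.057):
    P=onplane(w,[363,79],z)[0]; d=P[:2]-J[:2]; c,s=np.cos(J[2]),np.sin(J[2]); print("pin",P,"in bed",[c*d[0]+s*d[1],-s*d[0]+c*d[1]])
tcp=manip.sense()["tcp_pos"]; z=tcp[2]-.0106
B=onplane(w,[(236,254),(399,254),(243,330),(391,330),(434,285)],z); print(B.round(4), B[:4].mean(0)-tcp, "yaw",np.arctan2(*(B[1]-B[0])[1::-1]),np.arctan2(*(B[3]-B[2])[1::-1]))
m=manip.silhouettes(w,"cover_grip"); print([(d["conf"],d["box"]) for d in m])
for d in m[:1]: print(fit([(w,d["pixels"])],[tcp[0],tcp[1],.04,tcp[2]-.0306],COVER), tcp)
sp=cv2.convexHull(proj(w,T([*J,0],JIG[1])).astype(np.float32))[:,0]; print(sp.round().tolist())
```

```text
pin [0.60505302 0.17591688 0.054     ] in bed [np.float64(0.04118051689488386), np.float64(-0.0071013475567937735)]
pin [0.60469505 0.17556415 0.057     ] in bed [np.float64(0.04080738277737046), np.float64(-0.007437992755510276)]
[[0.5329 0.0791 0.1832]
 [0.6143 0.0823 0.1832]
 [0.5349 0.0345 0.1832]
 [0.6154 0.0378 0.1832]
 [0.6345 0.0659 0.1832]] [ 0.00038365  0.00017737 -0.0106    ] yaw 0.040233973891285184 0.0408549837149254
[(0.98, [110.4, 316.8, 82.8, 91.3]), (0.97, [205.1, 218.0, 245.2, 183.8]), (0.34, [454.6, 252.4, 69.2, 61.4])]
(array([0.5740105 , 0.05825479, 0.04      , 0.16318771]), np.float64(-0.0)) [0.5740105  0.05825479 0.19378771]
[[411.0, 4.0], [402.0, 128.0], [219.0, 128.0], [208.0, 6.0]]
```

Run:
```python
from fit import *
w=manip.snapshot("wrist"); cv2.imwrite("pics/raw3.png",w["img"][:,:,::-1])
L=manip.silhouettes(w,"jig"); J,iou=fit([(w,L[0]["pixels"])],[.565,.182,.035,0],JIG); print(J,iou)
c,s=np.cos(J[2]),np.sin(J[2])
u,v=proj(w,T([J[0],J[1],J[2],0],np.array([[.035,0,.05]])))[0]; print(u,v)
x0,y0=int(u)-50,int(v)-38; x0=max(x0,0);y0=max(y0,0); save(w,"crop3",(x0,y0,100,76),8); print(x0,y0)
g=w["img"].max(2); D=np.zeros_like(g)
d=((g<50)[y0:y0+76,x0:x0+100]).astype(np.uint8); n,lab,st,ce=cv2.connectedComponentsWithStats(d)
print([(st[i].tolist(),ce[i].round(1).tolist()) for i in range(1,n) if st[i][4]>20])
tcp=manip.sense()["tcp_pos"]; print(tcp)
np.savez("w3.npz",mtx=w["mtx"],world_to_cam=w["world_to_cam"],tcp=tcp,J=J)
```

```text
[ 0.563363    0.18143574  0.0404807  -0.00266017] 0.9908623262389068
353.6114828828177 67.71755365993585
303 29
[([30, 37, 23, 10, 153], [38.8, 42.6])]
[0.5742957  0.05753669 0.19398837]
```

View pics/crop3.png

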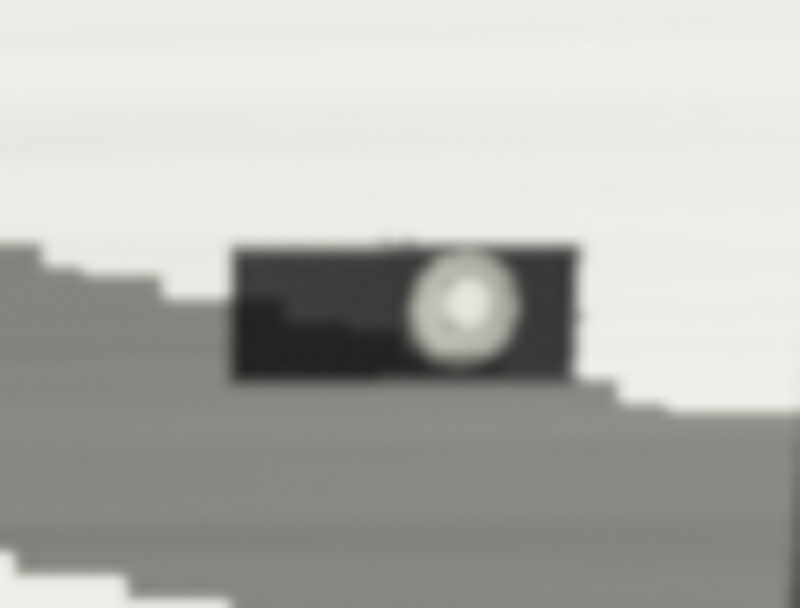

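The slot's centre is at (353.6,68.0), against (353.6,67.7) predicted from the jig fit. The pin tip is at (361.2,66.9), towards the slot's far end.

```bash
python3 - <<'E'
from fit import *
w=np.load("w3.npz"); J=w["J"]; c,s=np.cos(J[2]),np.sin(J[2])
P=onplane(w,[361.2,66.9],.057)[0]; d=P[:2]-J[:2]; print(P,[c*d[0]+s*d[1],-s*d[0]+c*d[1]])
S=onplane(w,[353.6,68.],.05)[0]; d=S[:2]-J[:2]; print(S,[c*d[0]+s*d[1],-s*d[0]+c*d[1]])
# cover centre goal: hole 35 mm ahead, start 8 mm short of pin
u=np.array([c,s,0]); print("over pin",P-.035*u,"short",P-.043*u)
E
python3 plan.py .562 .181 .12 .0405
```

```text
[0.60340266 0.18260642 0.057     ] [np.float64(0.04005423363923176), np.float64(-0.00045067601988458736)]
[0.59833972 0.18265467 0.05      ] [np.float64(0.03499739728516861), np.float64(-0.00019757112166317076)]
over pin [0.56843133 0.18118998 0.057     ] short [0.56043789 0.18086622 0.057     ]
t 6.82 tcp [0.5743 0.0575 0.194 ] yaw_y 0.0354 z [-4.e-04 -2.e-04 -1.e+00] F [-0.6 -0.4 -4.5] gap 0.222 q [-0.09  0.51  1.59 -0.    1.04 -0.13]
 turn share [-0.0001  0.     -0.0008]
 turn share [0.000e+00 1.000e-04 4.992e-01]
 shift share [ 0.2477 -0.0158  0.1479]
```

Call:
servo_tool(commands=[0.04,-0.003,0,0,0,-0.0008,-1,0.06,-0.004,0,0,0,0,-1,0.06,-0.004,0.02,0,0,0,-1,0.05,-0.004,0.04,0,0,0,-1,0.03,-0.003,0.05,0,0,0,-1,0.008,-0.001,0.04,0,0,0,-1,0,0,0.018,0,0,0,-1,0,0,0,0,0,0,-1,0,0,0,0,0,0,-1,0,0,0,0,0,0,-1])

```text
t: 7.65
tcp_pos: [0.5613, 0.1814, 0.1114]
tool_rot: [0.693, 0.721, 0.001, 0.001]
force: [0.1, -0.1, -4.5]
finger_gap: 0.223
gripper_force: 78.6
```

```bash
python3 plan.py .5604 .181 .088 .0405
```

```text
t 7.65 tcp [0.5613 0.1814 0.1114] yaw_y 0.0401 z [ 2.8e-03  2.0e-04 -1.0e+00] F [ 0.1 -0.1 -4.5] gap 0.223 q [ 0.12  0.64  1.63 -0.    0.87  0.08]
 turn share [ 0.0004 -0.     -0.0001]
 turn share [-0.     -0.0007  0.4999]
 shift share [-0.0007 -0.002   0.0467]
```

Call:
servo_tool(commands=[-0.001,-0.001,0.02,0,0,0,-1,0,0,0.014,0,0,0,-1,0,0,0.006,0,0,0,-1,0,0,0.004,0,0,0,-1,0,0,0.003,0,0,0,-1,0,0,0.002,0,0,0,-1,0,0,0,0,0,0,-1,0,0,0,0,0,0,-1])

```text
t: 8.32
tcp_pos: [0.5588, 0.1816, 0.0872]
tool_rot: [0.692, 0.722, -0.0, 0.0]
force: [-3.7, -1.4, 6.3]
finger_gap: 0.223
gripper_force: 80.4
```

```bash
python3 plan.py .5684 .1813 .0876 .0405
```

```text
t 8.32 tcp [0.5588 0.1816 0.0872] yaw_y 0.042 z [-3.e-04 -7.e-04 -1.e+00] F [-3.7 -1.4  6.3] gap 0.223 q [ 0.12  0.67  1.64 -0.    0.82  0.08]
 turn share [-0.0001  0.0001  0.0002]
 turn share [-2.000e-04 -1.000e-04 -4.998e-01]
 shift share [-0.0014  0.0191 -0.0009]
```

It is touching the pin tip at the expected height. I slide towards the pin end.

Call:
servo_tool(commands=[0,0.002,0,0,0,0,-1,0,0.002,0,0,0,0,-1,0,0.002,0,0,0,0,-1,0,0.002,0,0,0,0,-1,0,0.002,0,0,0,0,-1,-0.001,0.002,0,0,0,0,-1,0,0.002,0,0,0,0,-1,0,0.002,0,0,0,0,-1,0,0.001,0,0,0,0,-1,0,0,0,0,0,0,-1,0,0,0,0,0,0,-1])

```text
t: 9.23
tcp_pos: [0.561, 0.1817, 0.0873]
tool_rot: [0.692, 0.722, -0.005, -0.004]
force: [-14.5, -1.2, 15.0]
finger_gap: 0.223
gripper_force: 81.8
```

```bash
python3 plan.py .5684 .1813 .0806 .0405
```

```text
t 9.23 tcp [0.561  0.1817 0.0873] yaw_y 0.0425 z [-0.0135 -0.0013 -0.9999] F [-14.5  -1.2  15. ] gap 0.223 q [0.12 0.68 1.63 0.   0.85 0.08]
 turn share [-0.0022  0.0001  0.0003]
 turn share [-2.000e-04 -3.400e-03 -4.997e-01]
 shift share [-0.0014  0.0149  0.0132]
```

Friction is holding it back (14.5 N lateral). I ease the push so it can creep along to the commanded spot.

Call:
servo_tool(commands=[0,0,-0.002,0,0,0,-1,0,0,-0.002,0,0,0,-1,0,0,0,0,0,0,-1])

```text
t: 9.48
tcp_pos: [0.5687, 0.1819, 0.0881]
tool_rot: [0.692, 0.722, 0.001, 0.001]
force: [0.3, 0.2, -3.6]
finger_gap: 0.227
gripper_force: 78.9
```

```bash
python3 plan.py .5684 .1813 .0806 .0405
```

```text
t 9.48 tcp [0.5687 0.1819 0.0881] yaw_y 0.0418 z [ 2.3e-03  3.0e-04 -1.0e+00] F [ 0.3  0.2 -3.6] gap 0.227 q [ 0.12  0.68  1.62 -0.    0.84  0.08]
 turn share [ 0.0004 -0.      0.0002]
 turn share [ 0.      0.0006 -0.4998]
 shift share [-0.0011 -0.0007  0.015 ]
```

Call:
servo_tool(commands=[-0.001,-0.0005,0.002,0,0,0,-1,0,0,0.003,0,0,0,-1,0,0,0.003,0,0,0,-1,0,0,0,0,0,0,-1])

```text
t: 9.82
tcp_pos: [0.5673, 0.1811, 0.0829]
tool_rot: [0.692, 0.722, -0.0, -0.0]
force: [0.3, -0.1, -3.9]
finger_gap: 0.223
gripper_force: 78.9
```

```bash
python3 plan.py .5684 .1813 .0806 .0405
```

```text
t 9.82 tcp [0.5673 0.1811 0.0829] yaw_y 0.0415 z [-1.2e-03 -1.0e-04 -1.0e+00] F [ 0.3 -0.1 -3.9] gap 0.223 q [0.12 0.69 1.62 0.   0.83 0.08]
 turn share [-0.0002  0.      0.0002]
 turn share [-0.000e+00 -3.000e-04 -4.998e-01]
 shift share [0.0004 0.0022 0.0045]
```

It has dropped past the tip with no side force, so the pin is in the hole. Now I lower it to the bed and press.

Call:
servo_tool(commands=[0,0.001,0.003,0,0,0,-1,0,0,0.002,0,0,0,-1,0,0,0.001,0,0,0,-1,0,0,0,0,0,0,-1,0,0,0.003,0,0,0,-1,0,0,0.003,0,0,0,-1,0,0,0.003,0,0,0,-1,0,0,0.003,0,0,0,-1,0,0,0,0,0,0,-1,0,0,0,0,0,0,-1])

```text
t: 10.65
tcp_pos: [0.5682, 0.1813, 0.0752]
tool_rot: [0.692, 0.722, 0.0, 0.0]
force: [-2.3, -0.4, 5.7]
finger_gap: 0.223
gripper_force: 80.3
```

```bash
python3 plan.py .5684 .1813 .0746 .0405
```

```text
t 10.65 tcp [0.5682 0.1813 0.0752] yaw_y 0.0417 z [ 6.e-04  0.e+00 -1.e+00] F [-2.3 -0.4  5.7] gap 0.223 q [ 0.12  0.7   1.63 -0.    0.81  0.08]
 turn share [ 0.0001 -0.      0.0002]
 turn share [ 0.000e+00  1.000e-04 -4.998e-01]
 shift share [0.0001 0.0004 0.0012]
```

Call:
servo_tool(commands=[0,0,0.002,0,0,0,-1,0,0,0.002,0,0,0,-1,0,0,0,0,0,0,-1,0,0,0,0,0,0,-1,0,0,0,0,0,0,-1])

```text
t: 11.07
tcp_pos: [0.5682, 0.1813, 0.0746]
tool_rot: [0.692, 0.722, 0.0, 0.0]
force: [-4.2, -0.7, 12.7]
finger_gap: 0.22
gripper_force: 81.4
```

```bash
python3 plan.py .5684 .1813 .0746 .0405
python3 - <<'E'
from h import *
s=manip.snapshot("side"); save(s,"side_end",(190,240,130,110),5)
E
```

```text
t 11.07 tcp [0.5682 0.1813 0.0746] yaw_y 0.0418 z [ 0.001 -0.    -1.   ] F [-4.2 -0.7 12.7] gap 0.22 q [ 0.12  0.7   1.63 -0.    0.81  0.08]
 turn share [0.0002 0.     0.0002]
 turn share [-0.000e+00  3.000e-04 -4.998e-01]
 shift share [0.0001 0.0003 0.    ]
```

View pics/side_end.png

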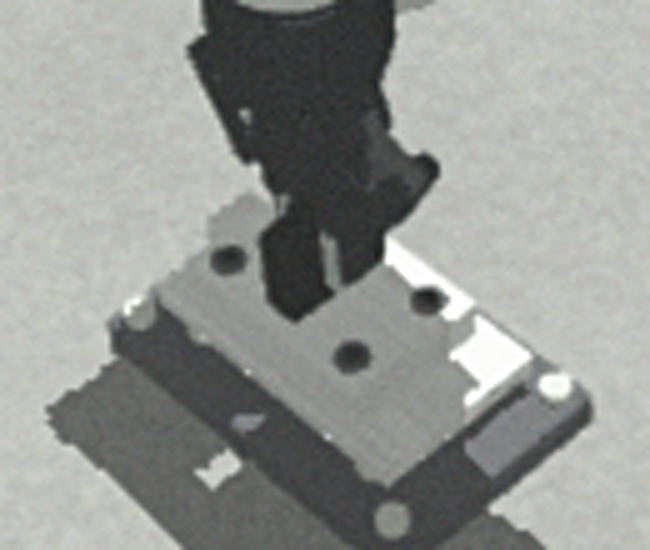

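The cover lies flat and square on the bed, with its lug at the pin end. The TCP is at 74.6 mm, as expected for the bed fully down, and the push is about 17 N. I hand it in.

```bash
python3 -c "
from station import manip
print(manip.sign_off())"
```

```text
the job is handed in; nothing more can be done
None
```

I handed the job in with the cover on the pin and flat on the bed, still gripped and pressed fully down (about 17 N); the robot gave no verdict, and I kept clear of the can, wrench and fitting.

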